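# Load the washed green cutting board into the dryer

### The arm

A 7-joint arm with a two-finger parallel gripper is mounted at the origin on the work surface. World frame = base frame: x ahead of the robot, y to its left, z up, the work surface at z = 0. Lengths are in m, angles in rad, forces in N, time in s.
With the tool pointing down it reaches from about 0.425 to 0.925 m from the base axis. Payload 6.8 kg.
Tool frame: the origin (TCP) lies at the very end of the fingers, on their centre line; the grasp point (between the pads) lies 19 mm behind it; z points along the fingers, y is the line along which they close (so a half turn about z gives the same grasp; the last joint's range is limited). The gripper opens to 85 mm and grips with 20 to 120 N. Pads are 22 mm wide; open, the fingers measure 114 mm over their backs; the gripper's body (76 mm by 85 mm) begins 54 mm behind the grasp point. The pads swing forward as they close: fully open they stand 13 mm farther back than shut.
Start: joints at [-1.376, 0.477, 0.022, 1.555, -0.011, 1.109, -0.083], TCP at [0.201, 0.644, 0.194] pointing down, gripper open.
Joint ranges: [-2.96, 2.96], [-0.34, 2.1], [-1.41, 1.46], [0.24, 2.44], [-1.37, 4.51], [0.17, 1.92], [-2.96, 2.96]. Speed limits (rad/s): [2.39, 2.39, 3.14, 3.14, 3.14, 3.14, 3.14].

### API

Orientations are given as a unit quaternion [w, x, y, z].
In Python, from station import bot gives the robot as it stands.
- The arm moves only by the tool jog_arm, never from a script. Its argument "motion" is a list of rows, each a list of 7 numbers: the turn, a rotation vector about the tool's x, y, z in rad, then the shift along the tool's x, y, z in mm, then the finger opening in mm, from 0 to 85.4. A call has 1 to 10 rows; each row is the pose to reach, as a shift and turn from the pose commanded when the call began, along the tool's axes at that moment; what a row does not reach only later rows make up. A row lasts 1/8 s, in which the tool goes at most 62.5 mm and 10.7 degrees, less where a joint would pass 70% of its speed; a pose out of reach is approached as far as the arm can. A call with a gripper value outside its range is refused whole. The fingers move at their own pace and stop on an object; "grip_force" is the grip in N (left out, the last holds). Time passes only in rows, so rows that repeat a pose let the fingers close. It gives the time, the measured TCP pose, the force, the opening and the grip force at its end, in the units of the state.
- bot.get_obs(): the state, without advancing time (a new reading comes with each control period).
- bot.read_camera(name): name is "scene" or "top" or "wrist"; returns a dict with "pixels" (400x640x3 uint8, red, green, blue), "camera_matrix" (3x3 intrinsics, pixels), "T" (4x4, takes a point from camera to world coordinates); the wrist camera has in their place "tool_from_camera" (4x4, takes a point from camera to tool coordinates, whose origin is the TCP and whose axes are the flange's). Camera axes: x right, y down, z forward; pixel columns grow to the right and rows downward; lengths in m; the calibration is good to about 2 mm. A picture is of the moment at which its call begins: read the wrist's pose just before it. There is no depth.
- bot.hand_in(): hands the job in; it is judged then, once.
Trained networks look in a picture, given as the dict that the camera call returned (one of the last four; its "shot" number tells which), for a name from the list of things; names that differ only in an ending like _2 or _b are one class to them, and where a whole thing is asked for, a point or a joint stands for the part that bears it (a point fixed in the world has none). Each returns a list of dicts, best first, with "score" (0 to 1); they miss things now and then, are a little off and sometimes report something else, mostly with a low value. They report only what shows in the picture. A call takes as long as a camera call.
- bot.spot_in(thing, picture): "xy" ([column, row] in pixels, amid what is visible of it).
- bot.tip_of(thing, picture): "xy" ([column, row] in pixels: a listed point, or the origin of a listed thing).
The state is a dict: "t": time; "q": joint angles; "joint_vel": joint speeds; "joint_torque": joint torques, N m; "eef_pos": TCP position; "tool_rot": TCP orientation; "contact_force": force on the tool from outside, world axes, zero at the start; "torque": the same for the moment, N m; "gripper_width": opening from 0.0 (shut) to 1.0 (fully open); "grasp_force": force on a finger pad.
Only numpy, scipy, OpenCV 4.12 (cv2) and the standard library are available. Lean on these libraries where they do the work, as an engineer would, in place of code of your own. Each camera call takes 0.05 s, during which the arm holds its last target. There are 200 camera calls.

### The job

Take the washed green cutting board out of the draining stand and slide it on edge into the empty middle slot of the board dryer until it is fully home against the stop hidden inside. Ease it in: it drags on a spring leaf part of the way, so push through that, but never ram it, and leave all the other boards as they are.

Things in the scene. Friction and masses are not known exactly. Their poses are not given: they have to be found in the camera images.
- green_board: The job: solid green plastic cutting board, 220 long x 14 thick x 140 mm high, 0.3 to 0.55 kg, standing on its long edge in one of the three places of the draining stand. Origin: middle of its underside; x along its length, y across its thickness, z up. Both ends alike. Grip it across the thickness anywhere along the top edge; boards beside it leave 46 mm free on either side.
- drainer: Fixed draining stand: tray 190 x 190 x 12 mm with pairs of upright wires, tops 78 mm high, holding three boards on edge (along its x, at y = -60, 0, 60 mm, standing at z = 12; 20 mm free between the wires of a pair). Lift a board straight up by 70 mm or more to clear it. Origin: centre of its underside.
- dryer: Fixed low steel box with three upright slots in its front. Origin: centre of its underside; x points inwards along the slots, y across, z up. Front face at x = -120 mm, back at 132, width 190, roof top at z = 180. Slots at y = -60 (yellow board in it), 0 (empty: use this), 60 (blue board in it). The boards in it jut out in front of the face by 50 and 60 mm and are as tall as the green one.
- slot_mouth (a point): Mid-width of the middle slot's mouth, on its floor (20 mm above the bench), in the plane of the front face; axes as the dryer. The slot is 18 mm wide, 145 high under its ceiling; its floor runs on as a sill 60 mm in front of the face. Two black lips, 125 mm high, flare from 18 mm wide at the face to about 40 mm wide 26 mm in front of it.
- red_board: Red board 220 x 14 x 140 mm standing in the draining stand; origin in the middle of its underside, x along it. Leave alone.
- white_board: White board, same size, standing in the draining stand; same axes. Leave alone.
- yellow_board: Yellow board 260 x 14 x 140 mm standing in the dryer's y- slot; origin in the middle of its underside, x along it. Leave alone.
- blue_board: Blue board 220 x 14 x 140 mm in the dryer's y+ slot; same axes. Leave alone.
- leaf (a point): Middle of the steel spring leaf in the middle slot (not seen): a round bulge, 6 mm out of the y+ wall, heights 50 to 130 mm; the board's nose meets it about 60 mm behind the face. It presses the board sideways with 1 to 3 N; pushing a board that stands free on the slot floor takes 3 to 9 N at the leaf and 2 to 6 N after it.
- stop_zone (a point): Middle of the stretch where the middle slot's rubber stop may be (142.5 mm behind the face, on the floor; not the stop itself). The stop is out of sight, fixed, firm, 16 mm wide, 120 high, set by hand anywhere 120 to 165 mm behind the face and not measured: only a firm rise of resistance above the drag shows it. A board fully home still juts out 55 to 100 mm.

How it is judged:
By the outcome, as a careful person would: the job done as asked, in the order asked, and still so for the second after the job is handed in, with the robot touching nothing.
It also fails if it takes over 67 s, if anything falls off the work surface, if the arm or the gripper's body presses on something with over 40 N, if the wrist force passes 120 N, or if a joint passes its speed limit or range.

## Working session

There is one attempt and no reset: what is moved stays moved. The work goes in short steps, Python scripts to look and compute and a tool call to move; the robot and the scene stay as the last step left them, time stands still between calls to the robot, and variables do not carry over. Pictures are saved under pics/ and viewed, at most 10 in all, crops included, and the job is handed in when it is done.

Besides the shell and the picture viewer there is one more tool, called after ">>>" in YAML: its name, and indented under it one key for each argument. jog_arm: Moves the arm, as the interface text tells. Its arguments: {"type":"object","properties":{"motion":{"type":"array"},"grip_force":{"type":"number"}},"required":["motion"]}

```bash
mkdir -p pics; cat > h.py <<'E'
import numpy as np, cv2
from station import bot
def ray(p,uv):
    d=np.linalg.inv(p["camera_matrix"])@np.array([uv[0],uv[1],1.]); T=np.array(p["T"])
    return T[:3,3],T[:3,:3]@d
def atz(p,uv,z):
    o,d=ray(p,uv); return o+d*(z-o[2])/d[2]
def proj(p,X):
    T=np.array(p["T"]); c=T[:3,:3].T@(np.array(X)-T[:3,3]); u=np.array(p["camera_matrix"])@c; return u[:2]/u[2]
def tri(a,ua,b,ub):
    o1,d1=ray(a,ua);o2,d2=ray(b,ub); 
    s=np.linalg.lstsq(np.c_[d1,-d2],o2-o1,rcond=None)[0]; A=o1+s[0]*d1;B=o2+s[1]*d2
    return (A+B)/2,np.linalg.norm(A-B)
def st():
    o=bot.get_obs(); print({k:np.round(o[k],4).tolist() for k in ("t","q","eef_pos","tool_rot","contact_force","gripper_width","grasp_force")}); return o
E
python3 - <<'E'
from h import *
st()
S=bot.read_camera("scene");T=bot.read_camera("top")
for n,p in(("scene",S),("top",T)): cv2.imwrite(f"pics/{n}0.png",p["pixels"][:,:,::-1]); print(n,np.round(p["T"],3).tolist(),p["camera_matrix"][0][0])
for t in("green_board","drainer","dryer","slot_mouth","red_board","white_board","yellow_board","blue_board"):
    a=bot.tip_of(t,S);b=bot.tip_of(t,T)
    print(t,[(np.round(x["xy"]),round(x["score"],2)) for x in a[:2]],[(np.round(x["xy"]),round(x["score"],2)) for x in b[:2]])
    if a and b: print(tri(S,a[0]["xy"],T,b[0]["xy"]))
E
```

```text
{'t': 0.0, 'q': [-1.3761, 0.4778, 0.0224, 1.5564, -0.0115, 1.1093, -0.0831], 'eef_pos': [0.2011, 0.6437, 0.1925], 'tool_rot': [-0.0001, 0.1508, 0.9886, -0.0009], 'contact_force': [0.3603, -0.677, 1.1934], 'gripper_width': 0.9989, 'grasp_force': 0.0}
scene [[0.569, -0.773, 0.28, 0.33], [-0.822, -0.534, 0.196, -0.131], [-0.002, -0.342, -0.94, 0.826], [0.0, 0.0, 0.0, 1.0]] 361.98982494823804
top [[0.025, -0.99, 0.141, 0.348], [-1.0, -0.026, -0.011, 0.026], [0.014, -0.141, -0.99, 1.358], [0.0, 0.0, 0.0, 1.0]] 518.0633161587583
green_board [(array([416., 331.]), 0.76), (array([233., 177.]), 0.37)] [(array([437., 248.]), 0.81)]
(array([ 0.44993212, -0.31306136, -0.02315109]), np.float64(0.010487254336085992))
drainer [(array([426., 305.]), 0.85)] [(array([435., 226.]), 0.66)]
(array([ 0.50531864, -0.30105717,  0.00542463]), np.float64(0.010589460313535349))
dryer [] []
slot_mouth [(array([259., 174.]), 0.86)] [(array([249., 207.]), 0.85)]
(array([0.53966128, 0.18320325, 0.02601711]), np.float64(0.009311042151526469))
red_board [(array([428., 303.]), 0.77)] [(array([434., 225.]), 0.82)]
(array([ 0.51054027, -0.30049658,  0.00654592]), np.float64(0.0071880491340215865))
white_board [(array([440., 278.]), 0.56)] [(array([428., 201.]), 0.83)]
(array([ 0.58059567, -0.29730105, -0.02630731]), np.float64(0.0013244950844848635))
yellow_board [(array([439., 278.]), 0.5)] []
blue_board [(array([232., 180.]), 0.75)] [(array([233., 228.]), 0.83)]
(array([0.48293976, 0.21657045, 0.05502828]), np.float64(0.004600159992824756))
```

View pics/scene0.png

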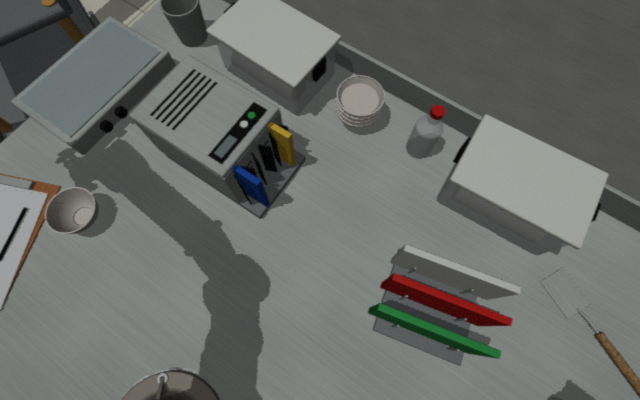

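View pics/top0.png

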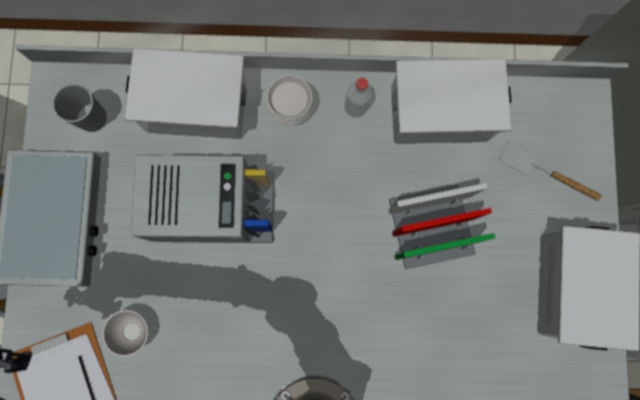

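```bash
cat > fit.py <<'E'
from h import *
from scipy.optimize import minimize
S=bot.read_camera("scene");T=bot.read_camera("top")
def mask(p,lo,hi):
    h=cv2.cvtColor(p["pixels"],cv2.COLOR_RGB2HSV); m=cv2.inRange(h,lo,hi)
    n,l,s,_=cv2.connectedComponentsWithStats(m); return (l==1+np.argmax(s[1:,4])).astype(np.uint8)
def box(x,y,a,L,z0,z1=None,W=.014):
    z1=z0+.14 if z1 is None else z1
    c,s=np.cos(a),np.sin(a)
    return [(x+c*i-s*j,y+s*i+c*j,z) for i in(-L/2,L/2) for j in(-W/2,W/2) for z in(z0,z1)]
def sil(p,b):
    m=np.zeros((1600,2560),np.uint8); q=np.array([proj(p,v) for v in b])*4+1.5
    cv2.fillConvexPoly(m,cv2.convexHull(q.astype(np.float32)).round().astype(np.int32),255); return cv2.resize(m,(640,400),interpolation=cv2.INTER_AREA)/255.
def cost(v,ms): return sum(np.abs(sil(p,box(*v,.22,.012))-m).sum() for p,m in ms)
ms=[(p,mask(p,(45,90,40),(80,255,255))) for p in(S,T)]
print([m.sum() for _,m in ms])
for use in (ms,ms[1:],ms[:1]):
    r=minimize(cost,[.44,-.31,1.45-np.pi+np.pi],args=(use,),method="Nelder-Mead",options=dict(initial_simplex=[[.44,-.31,1.45],[.46,-.31,1.45],[.44,-.29,1.45],[.44,-.31,1.6]]))
    print(r.x,r.fun)
a=cv2.resize(S["pixels"][50:225,120:320],None,fx=4,fy=4,interpolation=cv2.INTER_CUBIC)[:600,:800]
b=cv2.resize(T["pixels"][140:250,125:285],None,fx=5,fy=5,interpolation=cv2.INTER_CUBIC)
cv2.imwrite("pics/cs.png",a[:,:,::-1]);cv2.imwrite("pics/ct.png",b[:,:,::-1])
E
python3 fit.py
```

```text
[np.uint64(1847), np.uint64(661)]
[ 0.44842968 -0.30455322  1.80819632] 269.3137254901961
[ 0.44971851 -0.30767404  1.80152027] 91.5921568627451
[ 0.44744546 -0.302782    1.80973485] 147.85098039215686
```

View pics/ct.png

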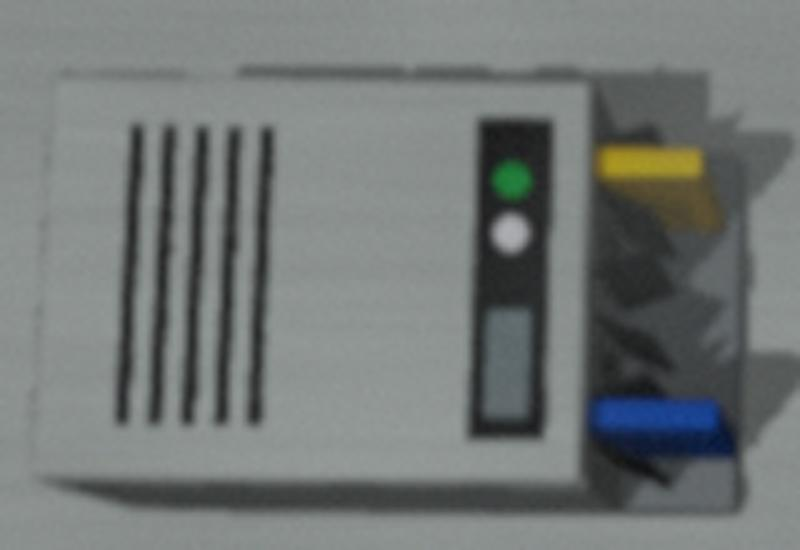

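View pics/cs.png

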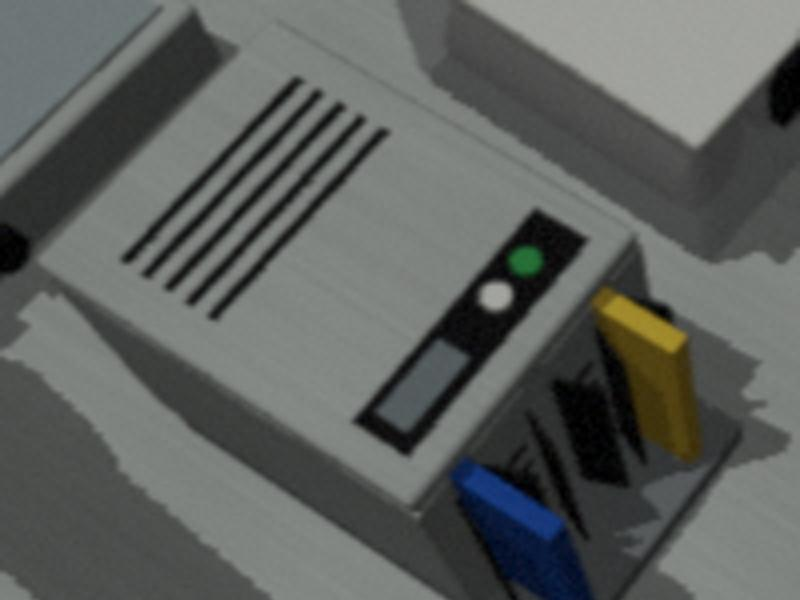

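```bash
cat > fit2.py <<'E'
from h import *
from scipy.optimize import least_squares
import fit as F
S,T=F.S,F.T
ct=lambda u,v:(u/5+125-.4,v/5+140-.4); cs=lambda u,v:(u/4+120-.4,v/4+50-.4)
C=[(-.12,-.095),(-.12,.095),(.132,-.095),(.132,.095)]
tp=[ct(590,85),ct(582,483),ct(58,75),ct(35,478)]; sp=[cs(636,237),cs(415,510),cs(275,22),cs(40,262)]
def W(v,X,z): c,s=np.cos(v[2]),np.sin(v[2]); return (v[0]+c*X[0]-s*X[1],v[1]+s*X[0]+c*X[1],z)
for nm,pt in(("both",((T,tp),(S,sp))),("top",((T,tp),)),("scene",((S,sp),))):
    f=lambda v:np.concatenate([proj(p,W(v,X,.18))-u for p,us in pt for X,u in zip(C,us)])
    r=least_squares(f,[.55,.3,1.6]); print(nm,r.x,np.round(r.fun,1),"mouth",np.round(W(r.x,(-.12,0),.02),4))
# y sign check, board top edges in top view centre lines
for n,q in(("yellow",[(600,162),(702,162)]),("blue",[(592,414),(720,414)])): print(n,[atz(T,ct(*u),.16)[:2].round(4) for u in q])
for p in(S,T):
    m=F.mask(p,(45,60,15),(85,255,255)); print(m.sum())
    r=F.minimize(F.cost,[.44,-.31,1.75],args=([(p,m)],),method="Nelder-Mead",options=dict(initial_simplex=[[.44,-.31,1.75],[.46,-.31,1.75],[.44,-.29,1.75],[.44,-.31,1.6]])); print(r.x,r.fun)
    im=p["pixels"].copy()
    q=np.array([proj(p,v) for v in F.box(*r.x,.22,.012)])
    (u0,v0),(u1,v1)=q.min(0)-12,q.max(0)+12
    im=cv2.resize(im,None,fx=5,fy=5,interpolation=cv2.INTER_CUBIC)
    cv2.polylines(im,[cv2.convexHull((q*5+2).astype(np.float32)).astype(np.int32)],True,(255,0,255),1)
    cv2.imwrite("pics/g%d.png"%p["shot"],im[int(v0*5):int(v1*5),int(u0*5):int(u1*5),::-1]); print(p["shot"],u0,v0)
E
python3 fit2.py; ls pics
```

```text
[np.uint64(1848), np.uint64(662)]
[ 0.44764937 -0.30227359  1.80525122] 261.3607843137255
[ 0.44967313 -0.30774282  1.80216627] 90.65098039215687
[ 0.44736813 -0.302268    1.80832503] 145.85882352941175
both [0.54378331 0.29900594 1.58567869] [ 1.5 -0.8  0.7  1.  -0.8 -0.2 -1.1  0.8  1.9 -1.  -0.3  0.6  0.1 -1.2
 -1.5  0.2] mouth [0.5456 0.179  0.02  ]
top [0.54426846 0.29921912 1.58657781] [ 1.4 -1.1  0.7  0.7 -0.9 -0.4 -1.1  0.6] mouth [0.5462 0.1792 0.02  ]
scene [0.54334197 0.29873055 1.58496094] [ 1.9 -0.7 -0.4  0.8  0.1 -1.  -1.6  0.4] mouth [0.545  0.1787 0.02  ]
yellow [array([0.6064, 0.1802]), array([0.6077, 0.1322])]
blue [array([0.4868, 0.1787]), array([0.4884, 0.1193])]
1913
[ 0.44717493 -0.30149728  1.80096348] 107.92941176470589
5 354.3356769045226 289.2679907344742
731
[ 0.44885054 -0.30456923  1.800138  ] 83.91372549019607
6 381.29795578886416 219.96739893433676
cs.png
ct.png
g5.png
g6.png
scene0.png
top0.png
```

View pics/g5.png

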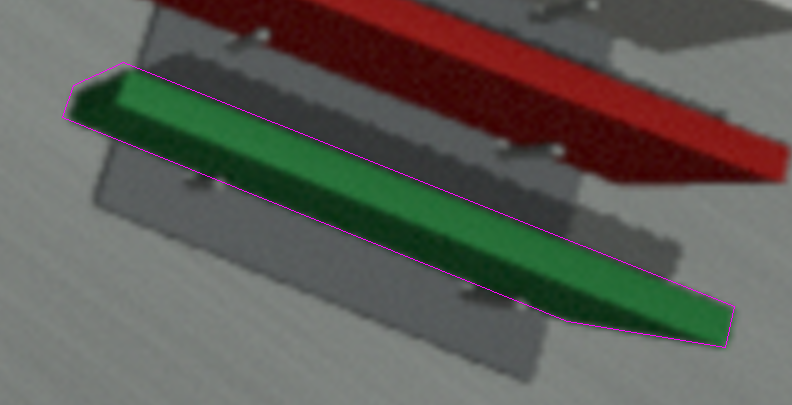

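```bash
cat > fit3.py <<'E'
from h import *
import fit as F
for p in(F.S,F.T):
    m=F.mask(p,(45,60,85),(85,255,255)); print(m.sum())
    for z in (.152,):
        c=lambda v:np.abs(F.sil(p,F.box(*v,.22,z,z))-m).sum()
        r=min((F.minimize(c,[.44,-.31,a],method="Nelder-Mead",options=dict(initial_simplex=[[.44,-.31,a],[.455,-.31,a],[.44,-.295,a],[.44,-.31,a+.1]])) for a in(1.7,1.75,1.8)),key=lambda r:r.fun); print(z,r.x,r.fun)
E
python3 fit3.py|tail -4; python3 -c "
from h import *
o=bot.get_obs();from scipy.spatial.transform import Rotation as R
q=o['tool_rot'];print(R.from_quat([q[1],q[2],q[3],q[0]]).as_matrix().round(3))"
```

```text
987
0.152 [ 0.44635123 -0.30160294  1.80341216] 115.0156862745098
626
0.152 [ 0.44734792 -0.3042694   1.80897938] 60.54509803921569
[[-0.954  0.298 -0.   ]
 [ 0.298  0.954  0.   ]
 [ 0.     0.    -1.   ]]
```

```bash
cat >> h.py <<'E'
from scipy.spatial.transform import Rotation as R
def rot(o):
    q=o["tool_rot"]; return R.from_quat([q[1],q[2],q[3],q[0]])
def plan(ws,o=None):
    "world TCP waypoints (x,y,z,tool-x angle) -> jog rows"
    if o is None:o=bot.get_obs(); 
    M=rot(o)
    for x,y,z,a in ws:
        c,s=np.cos(a),np.sin(a); W=R.from_matrix(np.array([[c,s,0],[s,-c,0],[0,0,-1]]))
        print((M.inv()*W).as_rotvec().round(3).tolist(),(M.inv().apply(np.array([x,y,z])-o["eef_pos"])*1000).round(1).tolist())
E
python3 - <<'E'
from h import *
plan([(.27,.58,.30,2.7),(.50,.33,.34,2.4),(.55,.05,.33,2.2),(.5,-.2,.3,1.95),(.4586,-.3517,.25,1.805)])
E
```

```text
[0.0, -0.0, 0.139] [-84.8, -40.9, -106.5]
[0.0, -0.0, 0.439] [-378.9, -210.9, -146.5]
[-0.0, -0.0, 0.639] [-510.1, -463.3, -136.5]
[-0.0, -0.0, 0.889] [-536.9, -716.8, -106.5]
[-0.0, -0.0, 1.034] [-542.6, -874.0, -56.5]
```

>>> jog_arm:
  motion:
    - [0,0,0.05,-28,-14,-38,42]
    - [0,0,0.09,-56,-28,-74,42]
    - [0,0,0.14,-85,-41,-106,42]
    - [0,0,0.19,-134,-70,-115,42]
    - [0,0,0.24,-183,-98,-122,42]
    - [0,0,0.29,-232,-126,-130,42]
    - [0,0,0.34,-281,-155,-136,42]
    - [0,0,0.39,-330,-183,-142,42]
    - [0,0,0.44,-379,-211,-146,42]
    - [0,0,0.44,-379,-211,-146,42]
  grip_force: 100

```text
t: 2.45
eef_pos: [0.5041, 0.3245, 0.3403]
tool_rot: [0.001, 0.368, 0.93, -0.0]
contact_force: [0.1, -0.2, -0.2]
gripper_width: 0.491
grasp_force: 0.0
```

```bash
python3 - <<'E'
from h import *
st()
plan([(.55,.05,.33,2.2),(.5,-.2,.3,1.95),(.4586,-.3517,.25,1.805)])
E
```

```text
{'t': 2.45, 'q': [-0.9099, 0.2523, 0.2939, 1.562, -0.0719, 1.3369, 0.2097], 'eef_pos': [0.5041, 0.3245, 0.3403], 'tool_rot': [0.0014, 0.3676, 0.93, -0.0001], 'contact_force': [0.1144, -0.1994, -0.1918], 'gripper_width': 0.4914, 'grasp_force': 0.0}
[0.001, 0.003, 0.189] [-221.2, -168.9, 10.8]
[0.002, 0.002, 0.439] [-355.5, -385.6, 40.9]
[0.002, 0.002, 0.584] [-428.9, -524.6, 91.0]
```

>>> jog_arm:
  motion:
    - [0,0,0.04,-44,-34,2,42]
    - [0,0,0.08,-88,-68,4,42]
    - [0,0,0.12,-133,-101,6,42]
    - [0,0,0.16,-177,-135,9,42]
    - [0,0,0.2,-221,-169,11,42]
    - [0,0,0.28,-266,-241,21,42]
    - [0,0,0.36,-311,-313,31,42]
    - [0,0,0.44,-356,-386,41,42]
    - [0,0,0.52,-392,-455,66,42]
    - [0,0,0.584,-429,-525,91,42]

```text
t: 3.7
eef_pos: [0.4862, -0.2457, 0.2766]
tool_rot: [0.0, 0.616, 0.788, 0.001]
contact_force: [1.0, 0.5, -0.5]
gripper_width: 0.491
grasp_force: 0.0
```

>>> jog_arm:
  motion:
    - [0,0,0,0,0,0,42]
    - [0,0,0,0,0,0,42]

```text
t: 3.95
eef_pos: [0.4867, -0.2438, 0.2766]
tool_rot: [-0.0, 0.615, 0.788, 0.0]
contact_force: [0.4, -0.3, -0.4]
gripper_width: 0.495
grasp_force: 0.0
```

```bash
python3 - <<'E'
from h import *
o=st(); w=bot.read_camera("wrist"); M=rot(o)
H=np.eye(4);H[:3,:3]=M.as_matrix();H[:3,3]=o["eef_pos"]; w["T"]=H@np.array(w["tool_from_camera"])
im=w["pixels"].copy()
import itertools
def box(x,y,a,L,z):
    c,s=np.cos(a),np.sin(a); return [(x+c*i-s*j,y+s*i+c*j,z) for i,j in((-L/2,-.007),(L/2,-.007),(L/2,.007),(-L/2,.007))]
b=box(.447,-.303,1.805,.22,.152)
q=np.array([proj(w,v) for v in b]); print(q.round())
cv2.polylines(im,[q.round().astype(np.int32)],True,(255,0,255),1)
cv2.imwrite("pics/w1.png",im[:,:,::-1])
np.savez("w1.npz",T=w["T"],K=w["camera_matrix"],px=w["pixels"])
plan([(.4586,-.3517,.113,1.805)])
E
```

```text
{'t': 3.95, 'q': [-0.2418, 0.2143, 0.707, 1.8003, -0.1507, 1.1817, 0.757], 'eef_pos': [0.4867, -0.2438, 0.2766], 'tool_rot': [-0.0003, 0.6152, 0.7884, 0.0003], 'contact_force': [0.3604, -0.2663, -0.3521], 'gripper_width': 0.4947, 'grasp_force': 0.0}
[[285. 297.]
 [279. 124.]
 [266. 124.]
 [275. 297.]]
[0.001, -0.001, 0.013] [-98.4, -54.3, 163.6]
```

View pics/w1.png

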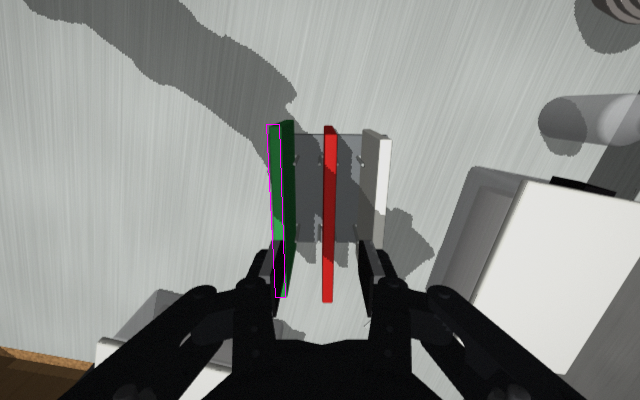

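>>> jog_arm:
  motion:
    - [0,0,0.006,-40,-20,0,42]
    - [0,0,0.013,-80,-42,0,42]
    - [0,0,0.013,-98,-54,20,42]
    - [0,0,0.013,-98,-54,40,42]
    - [0,0,0.013,-98,-54,70,42]
    - [0,0,0.013,-98,-54,100,42]
    - [0,0,0.013,-98,-54,125,42]
    - [0,0,0.013,-98,-54,145,42]
    - [0,0,0.013,-98,-54,163,42]
    - [0,0,0.013,-98,-54,163,42]

```text
t: 5.25
eef_pos: [0.4575, -0.3516, 0.1126]
tool_rot: [-0.001, 0.62, 0.785, 0.0]
contact_force: [-0.3, -0.2, 1.4]
gripper_width: 0.497
grasp_force: 0.0
```

```bash
python3 - <<'E'
from h import *
o=st(); w=bot.read_camera("wrist")
cv2.imwrite("pics/w2.png",w["pixels"][:,:,::-1])
E
```

```text
{'t': 5.25, 'q': [0.0507, 0.4787, 0.657, 1.9023, -0.3717, 0.8868, 1.1264], 'eef_pos': [0.4575, -0.3516, 0.1126], 'tool_rot': [-0.0012, 0.6201, 0.7845, 0.0], 'contact_force': [-0.2695, -0.1579, 1.3629], 'gripper_width': 0.4971, 'grasp_force': 0.0}
```

View pics/w2.png

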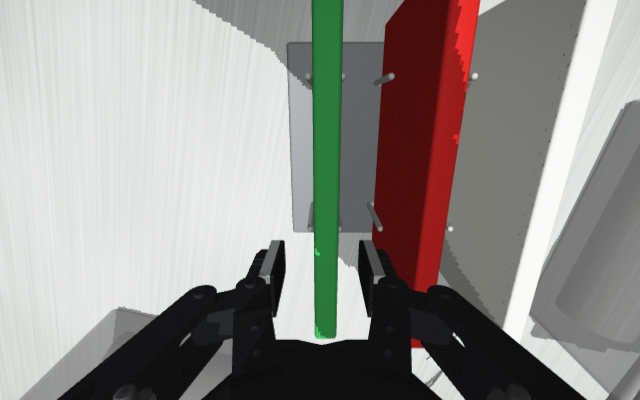

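>>> jog_arm:
  motion:
    - [0,0,0,0,0,0,25]
    - [0,0,0,0,0,0,14]
    - [0,0,0,0,0,0,8]
    - [0,0,0,0,0,0,4]
    - [0,0,0,0,0,0,4]
    - [0,0,0,0,0,0,4]
  grip_force: 100

```text
t: 6.05
eef_pos: [0.4582, -0.3536, 0.1147]
tool_rot: [0.001, 0.621, 0.784, 0.0]
contact_force: [0.2, 1.1, 6.2]
gripper_width: 0.046
grasp_force: 3.2
```

>>> jog_arm:
  motion:
    - [0,0,0,0,0,-4,4]
    - [0,0,0,0,0,-12,4]
    - [0,0,0,0,0,-24,4]
    - [0,0,0,0,0,-40,4]
    - [0,0,0,0,0,-60,4]
    - [0,0,0,0,0,-80,4]
    - [0,0,0,0,0,-100,4]
    - [0,0,0,0,0,-110,4]
    - [0,0,0,0,0,-110,4]
    - [0,0,0,0,0,-110,4]

```text
t: 7.3
eef_pos: [0.457, -0.3529, 0.2231]
tool_rot: [-0.001, 0.621, 0.784, -0.0]
contact_force: [-0.6, -0.2, 0.9]
gripper_width: 0.046
grasp_force: 0.0
```

```bash
python3 - <<'E'
from h import *
o=st(); w=bot.read_camera("wrist")
cv2.imwrite("pics/w3.png",w["pixels"][:,:,::-1])
S=bot.read_camera("scene");cv2.imwrite("pics/s3.png",S["pixels"][:,:,::-1])
import fit as F
E
```

```text
{'t': 7.3, 'q': [-0.0217, 0.3475, 0.7353, 1.7966, -0.2595, 1.0976, 1.0347], 'eef_pos': [0.457, -0.3529, 0.2231], 'tool_rot': [-0.0006, 0.6209, 0.7839, -0.0], 'contact_force': [-0.5519, -0.1905, 0.9425], 'gripper_width': 0.0459, 'grasp_force': 0.0}
[np.uint64(1310), np.uint64(580)]
[ 0.44375984 -0.30154103  1.81806429] 759.6509803921568
[ 0.44184296 -0.29513669  1.80526316] 136.77254901960782
[ 0.44477493 -0.30781165  1.80524658] 642.9686274509804
```

View pics/s3.png

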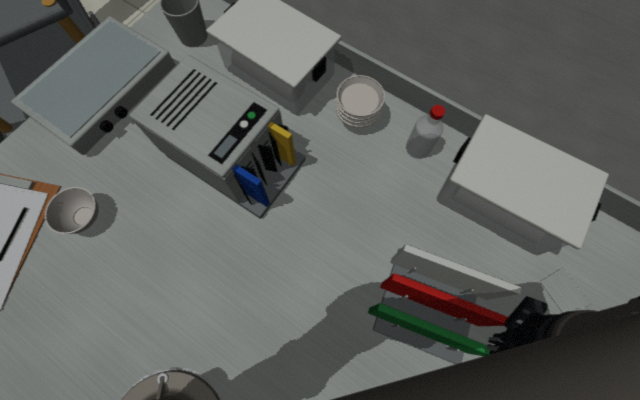

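```bash
python3 - <<'E'
from h import *
o=st(); w=bot.read_camera("wrist"); A=np.array(w["tool_from_camera"]);print(A.round(3).tolist(),np.array(w["camera_matrix"]).round(1).tolist())
def setT(pos,q):
    H=np.eye(4);H[:3,:3]=R.from_quat([q[1],q[2],q[3],q[0]]).as_matrix();H[:3,3]=pos; w["T"]=H@A
setT([.4575,-.3516,.1126],[-.0012,.6201,.7845,0])
u=np.array([np.cos(1.805),np.sin(1.805)])
print("TCP,grasp(w2)",proj(w,[.4575,-.3516,.1126]),proj(w,[.4575,-.3516,.1316]))
for z in(.152,.14,.12): print(z,"tail",proj(w,[*(np.array([.447,-.303])-.11*u),z]))
# now
setT(o["eef_pos"],o["tool_rot"])
print("now tail,nose pred",[proj(w,[*(np.array([.447,-.303])+k*u),.152]).round() for k in(-.11,.11)])
h=cv2.cvtColor(w["pixels"],cv2.COLOR_RGB2HSV); m=cv2.inRange(h,(45,60,40),(85,255,255)); n,l,s,c=cv2.connectedComponentsWithStats(m); print(s[np.argsort(-s[:,4])[:4]].tolist())
cv2.imwrite("pics/w4.png",np.hstack([cv2.imread("pics/w2.png")[180:400,200:440],w["pixels"][180:400,200:440,::-1]]) )
E
```

```text
{'t': 7.5, 'q': [-0.0216, 0.3478, 0.7353, 1.7963, -0.2594, 1.0977, 1.0347], 'eef_pos': [0.457, -0.353, 0.223], 'tool_rot': [-0.0006, 0.6209, 0.7839, -0.0002], 'contact_force': [-0.3337, 0.7857, 1.0666], 'gripper_width': 0.0456, 'grasp_force': 0.0}
[[0.0, -0.949, -0.316, 0.082], [1.0, 0.0, -0.0, 0.0], [0.0, -0.316, 0.949, -0.18], [0.0, 0.0, 0.0, 1.0]] [[277.6, 0.0, 321.4], [0.0, 277.6, 197.2], [0.0, 0.0, 1.0]]
TCP,grasp(w2) [321.08784807 226.42433213] [321.01110832 238.69070066]
0.152 tail [322.71577611 338.16259868]
0.14 tail [322.66340046 324.13647077]
0.12 tail [322.58884667 304.17106679]
now tail,nose pred [array([323., 251.]), array([323.,  -4.])]
[[0, 0, 640, 400, 251853], [311, 0, 19, 251, 4147]]
```

View pics/w3.png

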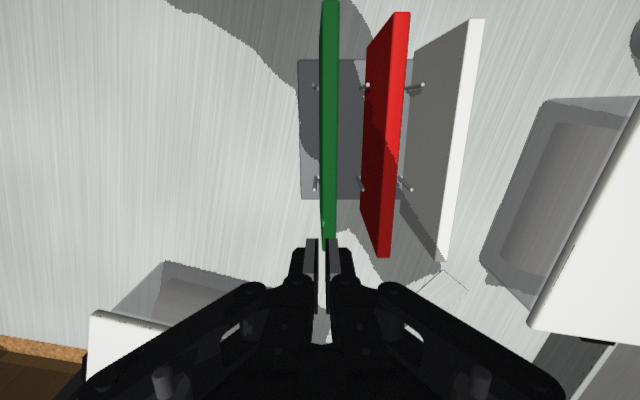

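>>> jog_arm:
  motion:
    - [0,0,0,0,0,0,42]
    - [0,0,0,0,0,0,42]
    - [0,0,0,0,0,30,42]
    - [0,0,0,0,0,60,42]
    - [0,0,0,0,0,90,42]
    - [0,0,0,0,0,110,42]
    - [0,0,0,0,0,122,42]
    - [0,0,0,0,0,132,42]
    - [0,0,0,0,0,138,42]
    - [0,0,0,0,0,138,42]

```text
t: 8.8
eef_pos: [0.4574, -0.3533, 0.0856]
tool_rot: [-0.0, 0.621, 0.784, 0.0]
contact_force: [-0.5, -0.0, -0.5]
gripper_width: 0.493
grasp_force: 0.0
```

>>> jog_arm:
  motion:
    - [0,0,0,0,0,0,25]
    - [0,0,0,0,0,0,16]
    - [0,0,0,0,0,0,10]
    - [0,0,0,0,0,0,4]
    - [0,0,0,0,0,0,4]
  grip_force: 100

```text
t: 9.43
eef_pos: [0.4583, -0.3535, 0.0863]
tool_rot: [0.001, 0.621, 0.784, 0.0]
contact_force: [2.0, 1.7, 5.3]
gripper_width: 0.141
grasp_force: 98.3
```

>>> jog_arm:
  motion:
    - [0,0,0,0,0,-4,4]
    - [0,0,0,0,0,-12,4]
    - [0,0,0,0,0,-24,4]
    - [0,0,0,0,0,-40,4]
    - [0,0,0,0,0,-60,4]
    - [0,0,0,0,0,-80,4]
    - [0,0,0,0,0,-100,4]
    - [0,0,0,0,0,-115,4]
    - [0,0,0,0,0,-120,4]
    - [0,0,0,0,0,-120,4]

```text
t: 10.68
eef_pos: [0.4572, -0.3532, 0.2057]
tool_rot: [-0.0, 0.621, 0.784, 0.0]
contact_force: [-0.1, 0.2, -5.5]
gripper_width: 0.144
grasp_force: 98.0
```

```bash
cat > meas.py <<'E'
from h import *
o=st(); w=bot.read_camera("wrist"); A=np.array(w["tool_from_camera"])
w["T"]=A
h=cv2.cvtColor(w["pixels"],cv2.COLOR_RGB2HSV); m=cv2.inRange(h,(45,60,30),(85,255,255)); n,l,s,c=cv2.connectedComponentsWithStats(m); i=1+np.argmax(s[1:,4]);print(s[i])
cv2.imwrite("pics/w_%d.png"%w["shot"],w["pixels"][:,:,::-1]); print(w["shot"])
v=cv2.cvtColor(w["pixels"],cv2.COLOR_RGB2HSV)
for r in range(max(0,s[i][1]),s[i][1]+s[i][3],20):
    k=np.where(l[r]==i)[0]; print(r,k.min(),k.max(),v[r,k,2][::3].tolist())
E
python3 meas.py
```

```text
{'t': 10.675, 'q': [-0.0144, 0.3668, 0.7299, 1.8166, -0.2773, 1.0629, 1.0501], 'eef_pos': [0.4572, -0.3532, 0.2057], 'tool_rot': [-0.0, 0.6209, 0.7839, 0.0], 'contact_force': [-0.0637, 0.2312, -5.459], 'gripper_width': 0.1445, 'grasp_force': 98.0082}
[  302     0    39   345 11097]
16
0 302 340 [67, 90, 100, 98, 97, 99, 99, 98, 100, 100, 99, 99, 83]
20 303 340 [73, 93, 101, 101, 100, 98, 100, 101, 100, 100, 100, 96, 77]
40 303 339 [63, 92, 101, 102, 102, 101, 102, 104, 103, 101, 103, 94, 73]
60 303 339 [71, 93, 101, 103, 102, 99, 101, 104, 102, 102, 103, 95, 63]
80 304 339 [71, 96, 103, 104, 101, 104, 102, 103, 105, 105, 102, 85]
100 304 339 [69, 100, 102, 105, 104, 105, 103, 102, 104, 104, 103, 84]
120 304 338 [67, 96, 105, 103, 106, 106, 104, 103, 103, 105, 103, 83]
140 305 338 [68, 100, 103, 106, 105, 105, 106, 104, 103, 105, 94, 65]
160 305 337 [97, 98, 103, 106, 105, 103, 103, 104, 106, 105, 92]
180 306 337 [75, 102, 104, 104, 105, 106, 106, 105, 105, 104, 84]
200 306 337 [83, 100, 104, 107, 103, 104, 103, 103, 103, 101, 80]
220 307 336 [84, 103, 102, 104, 104, 107, 107, 106, 104, 94]
240 307 336 [71, 103, 105, 102, 106, 106, 103, 104, 105, 92]
260 307 335 [36, 99, 102, 104, 103, 104, 104, 102, 105, 88]
280 309 334 [73, 104, 101, 105, 104, 104, 103, 104, 90]
300 309 334 [54, 104, 103, 105, 102, 105, 103, 102, 86]
320 308 334 [75, 96, 102, 103, 100, 102, 103, 101, 94]
340 309 334 [72, 101, 103, 102, 101, 100, 102, 98, 85]
```

```bash
python3 - <<'E'
from h import *
plan([(.4572,-.3532,.27,1.805),(.550,-.042,.27,1.59)])
E
```

```text
[-0.001, -0.001, -0.003] [-0.3, 0.0, -64.8]
[-0.001, -0.001, 0.212] [281.4, 161.7, -64.7]
```

>>> jog_arm:
  motion:
    - [0,0,0,0,0,-20,4]
    - [0,0,0,0,0,-45,4]
    - [0,0,0,0,0,-65,4]
    - [0,0,0.02,25,14,-65,4]
    - [0,0,0.05,65,37,-65,4]
    - [0,0,0.09,115,66,-65,4]
    - [0,0,0.13,165,95,-65,4]
    - [0,0,0.17,215,124,-65,4]
    - [0,0,0.2,260,150,-65,4]
    - [0,0,0.212,281,162,-65,4]

```text
t: 11.98
eef_pos: [0.5507, -0.0384, 0.2694]
tool_rot: [-0.001, 0.699, 0.715, -0.001]
contact_force: [-0.5, -1.3, -5.9]
gripper_width: 0.143
grasp_force: 98.1
```

>>> jog_arm:
  motion:
    - [0,0,0,0,0,0,4]
    - [0,0,0,0,0,0,4]

```text
t: 12.22
eef_pos: [0.5499, -0.0439, 0.27]
tool_rot: [-0.0, 0.701, 0.713, -0.001]
contact_force: [-0.2, -1.4, -5.2]
gripper_width: 0.139
grasp_force: 98.1
```

```bash
python3 - <<'E'
from h import *
o=st()
T=bot.read_camera("top");S=bot.read_camera("scene")
import fit as F
top=o["eef_pos"][2]+.066
for p in(S,T):
    m=F.mask(p,(45,60,85),(85,255,255)); print(m.sum())
    # line of bright top face; nose
    ys,xs=np.nonzero(m); r=cv2.minAreaRect(np.c_[xs,ys].astype(np.float32)); b=cv2.boxPoints(r)
    for e in sorted([tuple((b[i]+b[(i+1)%4])/2) for i in range(4)]): print(np.round(e,1),atz(p,e,top).round(4))
plan([(.550,-.042,.10,1.59)])
E
```

```text
{'t': 12.225, 'q': [-0.5866, 0.2329, 0.6677, 1.7908, -0.1544, 1.1725, 0.1463], 'eef_pos': [0.5499, -0.0439, 0.27], 'tool_rot': [-0.0002, 0.7007, 0.7134, -0.0009], 'contact_force': [-0.2329, -1.3583, -5.242], 'gripper_width': 0.1393, 'grasp_force': 98.0841}
[np.uint64(3946), np.uint64(862)]
[ 0.32381319 -0.16319713  1.47811153] 6565.580392156862
[ 0.3799249  -0.24764968  1.69005963] 1500.8745098039215
[ 0.37012224 -0.26888545  1.80330155] 5148.2235294117645
582
[275.6 119.2] [0.5447 0.099  0.336 ]
[304.4 141.1] [0.5388 0.0398 0.336 ]
[308.7 133.7] [0.553  0.0417 0.336 ]
[337.4 155.6] [ 0.547  -0.0153  0.336 ]
409
[265.  183.5] [0.546  0.1157 0.336 ]
[294. 180.] [0.5548 0.0579 0.336 ]
[294. 187.] [0.5405 0.0574 0.336 ]
[323.  183.5] [ 5.492e-01 -5.000e-04  3.360e-01]
[-0.0, 0.0, -0.002] [2.0, -0.3, 170.6]
```

>>> jog_arm:
  motion:
    - [0,0,0,0,0,30,4]
    - [0,0,0,0,0,60,4]
    - [0,0,0,0,0,90,4]
    - [0,0,0,0,0,120,4]
    - [0,0,0,0,0,145,4]
    - [0,0,0,0,0,160,4]
    - [0,0,0,0,0,160,4]

```text
t: 13.3
eef_pos: [0.5501, -0.0429, 0.1101]
tool_rot: [-0.0, 0.701, 0.714, -0.001]
contact_force: [-0.6, 0.3, -4.6]
gripper_width: 0.15
grasp_force: 98.1
```

```bash
cat > line.py <<'E'
from h import *
o=st(); top=o["eef_pos"][2]+.066
P=[bot.read_camera("top"),bot.read_camera("scene")]
R_={"g":((45,60,80),(85,255,255)),"y":((18,120,110),(35,255,255)),"b":((105,120,90),(125,255,255))}
for p in P:
    h=cv2.cvtColor(p["pixels"],cv2.COLOR_RGB2HSV)
    for k,(lo,hi) in R_.items():
        m=cv2.inRange(h,lo,hi)
        if k=="g": m[:,:235]=0
        n,l,s,_=cv2.connectedComponentsWithStats(m); 
        if n<2: print(k,None); continue
        i=1+np.argmax(s[1:,4]); ys,xs=np.nonzero(l==i); z=top if k=="g" else .16
        X=np.array([atz(p,e,z)[:2] for e in zip(xs,ys)])
        b=X[:,1]; c=np.polyfit(b,X[:,0],1); print(k,len(xs),"x=%.4f at y=.12, slope %.4f"%(np.polyval(c,.12),c[0]),"y",b.min().round(4),b.max().round(4),"width p5-95",np.percentile(X[:,0]-np.polyval(c,b),[5,95]).round(4))
cv2.imwrite("pics/t_ins.png",np.vstack([cv2.resize(P[0]["pixels"][145:240,225:345],None,fx=3,fy=3),cv2.resize(P[1]["pixels"][90:190,220:340],None,fx=3,fy=3)])[:,:,::-1])
E
python3 line.py
```

```text
{'t': 13.3, 'q': [-0.4965, 0.4241, 0.5899, 1.9608, -0.3098, 0.8478, 0.279], 'eef_pos': [0.5501, -0.0429, 0.1101], 'tool_rot': [-0.0005, 0.7005, 0.7136, -0.0007], 'contact_force': [-0.6133, 0.2782, -4.5844], 'gripper_width': 0.15, 'grasp_force': 98.1145}
g 298 x=0.5449 at y=.12, slope -0.0361 y 0.0153 0.1149 width p5-95 [-0.007   0.0072]
y 135 x=0.6059 at y=.12, slope 0.0161 y 0.1321 0.1817 width p5-95 [-0.0068  0.0071]
b 164 x=0.4869 at y=.12, slope -0.0028 y 0.1206 0.1789 width p5-95 [-0.0072  0.0066]
g 306 x=0.5453 at y=.12, slope -0.0133 y -0.0157 0.0785 width p5-95 [-0.0062  0.0068]
y 60 x=0.8039 at y=.12, slope -0.3260 y 0.8267 0.8549 width p5-95 [-0.0088  0.0085]
b 31 x=0.4885 at y=.12, slope -0.4631 y 0.122 0.1351 width p5-95 [-0.0052  0.0047]
```

>>> jog_arm:
  motion:
    - [0,0,0,5,1.5,0,4]
    - [0,0,0,15,1.5,0,4]
    - [0,0,0,25,1.5,3,4]
    - [0,0,0,25,1.5,6,4]
    - [0,0,0,25,1.5,8,4]
    - [0,0,0,25,1.5,10,4]
    - [0,0,0,25,1.5,11,4]
    - [0,0,0,25,1.5,11,4]

```text
t: 14.4
eef_pos: [0.5517, -0.0178, 0.0996]
tool_rot: [-0.0, 0.7, 0.714, -0.0]
contact_force: [-0.4, 0.1, -4.3]
gripper_width: 0.147
grasp_force: 98.1
```

>>> jog_arm:
  motion:
    - [0,0,0,0,0,1,4]
    - [0,0,0,0,0,2,4]
    - [0,0,0,0,0,2,4]

```text
t: 14.78
eef_pos: [0.5517, -0.0176, 0.0976]
tool_rot: [-0.0, 0.7, 0.714, -0.0]
contact_force: [-0.0, 0.2, -5.4]
gripper_width: 0.145
grasp_force: 98.1
```

>>> jog_arm:
  motion:
    - [0,0,0,0,0,1,4]
    - [0,0,0,0,0,2,4]
    - [0,0,0,0,0,2,4]

```text
t: 15.15
eef_pos: [0.5517, -0.0176, 0.0956]
tool_rot: [-0.0, 0.7, 0.714, -0.0]
contact_force: [-0.2, 0.4, -5.5]
gripper_width: 0.142
grasp_force: 98.1
```

>>> jog_arm:
  motion:
    - [0,0,0,5,0,0,4]
    - [0,0,0,10,0,0,4]
    - [0,0,0,15,0,0,4]
    - [0,0,0,20,0,0,4]
    - [0,0,0,20,0,0,4]

```text
t: 15.78
eef_pos: [0.5514, 0.0031, 0.0956]
tool_rot: [-0.0, 0.7, 0.714, 0.0]
contact_force: [-0.1, -0.1, -4.8]
gripper_width: 0.144
grasp_force: 98.1
```

```bash
python3 line.py | head -4
```

```text
{'t': 15.775, 'q': [-0.565, 0.4421, 0.5724, 1.9732, -0.3239, 0.8165, 0.2085], 'eef_pos': [0.5514, 0.0031, 0.0956], 'tool_rot': [-0.0001, 0.7, 0.7142, 0.0], 'contact_force': [-0.1449, -0.0586, -4.7874], 'gripper_width': 0.144, 'grasp_force': 98.144}
g 266 x=0.5480 at y=.12, slope -0.0324 y 0.0716 0.1625 width p5-95 [-0.0072  0.0071]
y 135 x=0.6059 at y=.12, slope 0.0161 y 0.1321 0.1817 width p5-95 [-0.0068  0.0071]
b 168 x=0.4867 at y=.12, slope 0.0007 y 0.1205 0.1789 width p5-95 [-0.0071  0.0068]
```

>>> jog_arm:
  motion:
    - [0,0,0,3,0,0,4]
    - [0,0,0,6,0,0,4]
    - [0,0,0,9,0,0,4]
    - [0,0,0,12,0,0,4]
    - [0,0,0,15,0,0,4]
    - [0,0,0,18,0,0,4]
    - [0,0,0,18,0,0,4]

```text
t: 16.75
eef_pos: [0.551, 0.0208, 0.0956]
tool_rot: [-0.0, 0.7, 0.714, 0.0]
contact_force: [1.3, -0.9, -5.6]
gripper_width: 0.145
grasp_force: 98.1
```

>>> jog_arm:
  motion:
    - [0,0,0,3,0,0,4]
    - [0,0,0,6,0,0,4]
    - [0,0,0,9,0,0,4]
    - [0,0,0,12,0,0,4]
    - [0,0,0,12,0,0,4]

```text
t: 17.38
eef_pos: [0.5508, 0.0328, 0.0956]
tool_rot: [-0.0, 0.7, 0.714, 0.0]
contact_force: [0.1, 0.1, -4.6]
gripper_width: 0.142
grasp_force: 98.1
```

>>> jog_arm:
  motion:
    - [0,0,0,0,0,1,4]
    - [0,0,0,0,0,1,4]

```text
t: 17.62
eef_pos: [0.5508, 0.0323, 0.0947]
tool_rot: [-0.0, 0.7, 0.714, 0.0]
contact_force: [-0.3, 0.6, -5.2]
gripper_width: 0.144
grasp_force: 98.2
```

>>> jog_arm:
  motion:
    - [0,0,0,4,0,0,4]
    - [0,0,0,8,0,0,4]
    - [0,0,0,12,0,0,4]
    - [0,0,0,16,0,0,4]
    - [0,0,0,20,0,0,4]
    - [0,0,0,24,0,0,4]
    - [0,0,0,24,0,0,4]

```text
t: 18.5
eef_pos: [0.5503, 0.057, 0.0946]
tool_rot: [-0.0, 0.7, 0.714, 0.0]
contact_force: [0.0, -0.1, -5.4]
gripper_width: 0.14
grasp_force: 98.2
```

>>> jog_arm:
  motion:
    - [0,0,0,0,0,1,4]
    - [0,0,0,0,0,2,4]
    - [0,0,0,0,0,2,4]

```text
t: 18.88
eef_pos: [0.5509, 0.0559, 0.0938]
tool_rot: [0.0, 0.701, 0.713, 0.001]
contact_force: [-2.2, -1.9, 6.6]
gripper_width: 0.145
grasp_force: 100.1
```

>>> jog_arm:
  motion:
    - [0,0,0,3,0,0,4]
    - [0,0,0,6,0,0,4]
    - [0,0,0,9,0,0,4]
    - [0,0,0,12,0,0,4]
    - [0,0,0,15,0,0,4]
    - [0,0,0,18,0,0,4]
    - [0,0,0,18,0,0,4]

```text
t: 19.75
eef_pos: [0.5514, 0.0715, 0.0942]
tool_rot: [0.002, 0.701, 0.713, 0.0]
contact_force: [-1.3, -7.1, 8.3]
gripper_width: 0.141
grasp_force: 100.2
```

>>> jog_arm:
  motion:
    - [0,0,0,0,0,-1.2,4]
    - [0,0,0,4,0,-1.2,4]
    - [0,0,0,8,0,-1.2,4]
    - [0,0,0,12,0,-1.2,4]
    - [0,0,0,12,0,-1.2,4]

```text
t: 20.38
eef_pos: [0.5506, 0.0864, 0.0943]
tool_rot: [0.001, 0.7, 0.714, 0.0]
contact_force: [0.8, -4.3, 3.9]
gripper_width: 0.144
grasp_force: 99.5
```

>>> jog_arm:
  motion:
    - [0,0,0,4,0,0,4]
    - [0,0,0,8,0,0,4]
    - [0,0,0,12,0,0,4]
    - [0,0,0,12,0,0,4]

```text
t: 20.88
eef_pos: [0.5503, 0.0983, 0.0943]
tool_rot: [0.001, 0.701, 0.714, 0.0]
contact_force: [1.1, -5.2, 4.7]
gripper_width: 0.146
grasp_force: 99.6
```

>>> jog_arm:
  motion:
    - [0,0,0,3,0,0,4]
    - [0,0,0,6,0,0,4]
    - [0,0,0,10,0,0,4]
    - [0,0,0,14,0,0,4]
    - [0,0,0,18,0,0,4]
    - [0,0,0,22,0,0,4]
    - [0,0,0,26,0,0,4]
    - [0,0,0,26,0,0,4]

```text
t: 21.88
eef_pos: [0.5499, 0.1244, 0.0943]
tool_rot: [0.001, 0.701, 0.714, 0.001]
contact_force: [2.0, -5.1, 5.0]
gripper_width: 0.144
grasp_force: 99.6
```

```bash
python3 line.py|head -4
```

```text
{'t': 21.875, 'q': [-0.7637, 0.4601, 0.5576, 1.9461, -0.3257, 0.8229, -0.0102], 'eef_pos': [0.5499, 0.1244, 0.0943], 'tool_rot': [0.0005, 0.7005, 0.7136, 0.0005], 'contact_force': [1.9757, -5.0941, 4.9631], 'gripper_width': 0.1442, 'grasp_force': 99.6246}
g 66 x=0.5454 at y=.12, slope -0.1093 y 0.0645 0.0925 width p5-95 [-0.0071  0.0067]
y 4 x=0.7841 at y=.12, slope 0.2765 y -0.6463 -0.6393 width p5-95 [-0.0007  0.0009]
b None
```

>>> jog_arm:
  motion:
    - [0,0,0,0,0,0,20]
    - [0,0,0,0,0,0,30]
    - [0,0,0,0,0,0,30]
    - [0,0,0,-15,0,0,30]
    - [0,0,0,-30,0,0,30]
    - [0,0,0,-45,0,0,30]
    - [0,0,0,-45,0,0,30]
    - [0,0,0,-45,0,0,30]
  grip_force: 50

```text
t: 22.98
eef_pos: [0.5499, 0.0796, 0.0939]
tool_rot: [-0.0, 0.7, 0.714, 0.0]
contact_force: [0.3, 0.1, 0.3]
gripper_width: 0.35
grasp_force: 0.0
```

```bash
python3 line.py|head -4; python3 meas.py | tail -9
```

```text
{'t': 22.975, 'q': [-0.6927, 0.4497, 0.5624, 1.9642, -0.3243, 0.8164, 0.0688], 'eef_pos': [0.5499, 0.0796, 0.0939], 'tool_rot': [-0.0002, 0.7004, 0.7137, 0.0001], 'contact_force': [0.3331, 0.1012, 0.3094], 'gripper_width': 0.3495, 'grasp_force': 0.0}
g 35 x=0.5553 at y=.12, slope -0.1213 y 0.1675 0.1816 width p5-95 [-0.0065  0.0054]
y 40 x=0.6082 at y=.12, slope -0.0274 y 0.1674 0.1817 width p5-95 [-0.0073  0.0071]
b None
139 309 342 [156, 205, 210, 209, 209, 208, 208, 207, 208, 207, 178, 86]
159 309 341 [146, 204, 209, 210, 209, 209, 209, 209, 209, 205, 171]
179 309 340 [99, 204, 209, 209, 209, 210, 208, 208, 206, 206, 160]
199 309 340 [151, 204, 210, 209, 209, 210, 209, 206, 207, 205, 150]
219 309 339 [177, 201, 209, 209, 210, 208, 208, 208, 205, 199, 128]
239 309 339 [167, 200, 208, 208, 208, 207, 207, 207, 207, 188, 132]
259 310 338 [157, 208, 209, 208, 207, 207, 205, 205, 205, 153]
279 310 337 [88, 123, 126, 127, 124, 125, 125, 126, 125, 104]
299 310 337 [82, 120, 124, 124, 122, 122, 124, 125, 123, 92]
```

>>> jog_arm:
  motion:
    - [0,0,0,0,1.2,0,26]
    - [0,0,0,0,1.2,0,18]
    - [0,0,0,0,1.2,0,12]
    - [0,0,0,0,1.2,0,5]
    - [0,0,0,0,1.2,0,5]
  grip_force: 50

```text
t: 23.75
eef_pos: [0.5512, 0.0796, 0.094]
tool_rot: [0.0, 0.7, 0.714, 0.0]
contact_force: [0.1, 0.6, 0.6]
gripper_width: 0.156
grasp_force: 49.0
```

>>> jog_arm:
  motion:
    - [0,0,0,3,0,0,5]
    - [0,0,0,6,0,0,5]
    - [0,0,0,9,0,0,5]
    - [0,0,0,12,0,0,5]
    - [0,0,0,12,0,0,5]

```text
t: 24.38
eef_pos: [0.5511, 0.0903, 0.094]
tool_rot: [0.001, 0.701, 0.713, -0.0]
contact_force: [1.0, -5.7, 1.8]
gripper_width: 0.155
grasp_force: 49.1
```

>>> jog_arm:
  motion:
    - [0,0,0,2,0,0,5]
    - [0,0,0,4,0,0,5]
    - [0,0,0,6,0,0,5]
    - [0,0,0,8,0,0,5]

```text
t: 24.88
eef_pos: [0.551, 0.0983, 0.094]
tool_rot: [0.001, 0.701, 0.713, -0.0]
contact_force: [-0.2, -4.8, 1.2]
gripper_width: 0.156
grasp_force: 49.1
```

>>> jog_arm:
  motion:
    - [0,0,0,2,0,0,5]
    - [0,0,0,4,0,0,5]
    - [0,0,0,6,0,0,5]

```text
t: 25.25
eef_pos: [0.5509, 0.1043, 0.094]
tool_rot: [0.001, 0.701, 0.713, -0.0]
contact_force: [1.5, -5.6, 1.2]
gripper_width: 0.153
grasp_force: 49.1
```

>>> jog_arm:
  motion:
    - [0,0,0,2,0,0,5]
    - [0,0,0,4,0,0,5]
    - [0,0,0,6,0,0,5]

```text
t: 25.62
eef_pos: [0.5508, 0.1076, 0.094]
tool_rot: [0.002, 0.701, 0.713, -0.001]
contact_force: [0.6, -14.7, 2.8]
gripper_width: 0.156
grasp_force: 49.3
```

>>> jog_arm:
  motion:
    - [0,0,0,1,0,0,5]
    - [0,0,0,2,0,0,5]
    - [0,0,0,2,0,0,5]

```text
t: 26.0
eef_pos: [0.5507, 0.1076, 0.094]
tool_rot: [0.002, 0.702, 0.712, -0.002]
contact_force: [1.6, -15.0, 4.6]
gripper_width: 0.154
grasp_force: 49.3
```

>>> jog_arm:
  motion:
    - [0,0,0,0,0,0,14]
    - [0,0,0,0,0,0,22]
    - [0,0,0,0,0,0,32]
    - [0,0,0,0,0,0,32]
    - [0,0,0,-10,0,0,32]
    - [0,0,0,-25,0,0,32]
    - [0,0,0,-45,0,0,32]
    - [0,0,0,-60,0,0,32]
    - [0,0,0,-60,0,0,20]
    - [0,0,0,-60,0,0,0]

```text
t: 27.25
eef_pos: [0.5517, 0.0538, 0.0938]
tool_rot: [-0.0, 0.7, 0.714, 0.0]
contact_force: [-0.3, 0.1, 1.0]
gripper_width: 0.035
grasp_force: 0.0
```

```bash
python3 line.py|head -4; python3 meas.py | tail -14
```

```text
{'t': 27.25, 'q': [-0.6488, 0.448, 0.565, 1.9676, -0.3249, 0.8152, 0.1163], 'eef_pos': [0.5517, 0.0538, 0.0938], 'tool_rot': [-0.0002, 0.7003, 0.7138, 0.0002], 'contact_force': [-0.2521, 0.1465, 1.0211], 'gripper_width': 0.0346, 'grasp_force': 0.0}
g 124 x=0.5510 at y=.12, slope -0.0525 y 0.1348 0.1817 width p5-95 [-0.0066  0.0059]
y 132 x=0.6060 at y=.12, slope 0.0136 y 0.1343 0.1817 width p5-95 [-0.0069  0.0072]
b 75 x=0.4885 at y=.12, slope -0.0324 y 0.1507 0.1789 width p5-95 [-0.0059  0.0058]
{'t': 27.35, 'q': [-0.6496, 0.4481, 0.5648, 1.9675, -0.3248, 0.8152, 0.1164], 'eef_pos': [0.5516, 0.0543, 0.0938], 'tool_rot': [-0.0002, 0.6999, 0.7142, 0.0001], 'contact_force': [-0.4646, 0.5497, -0.5508], 'gripper_width': -0.0017, 'grasp_force': 0.0}
[ 303    0   40  208 7374]
32
0 303 342 [60, 157, 174, 173, 173, 171, 170, 172, 171, 170, 169, 167, 140, 53]
20 303 341 [30, 157, 176, 174, 175, 173, 175, 174, 172, 170, 171, 169, 135]
40 304 341 [79, 166, 177, 177, 176, 176, 174, 176, 173, 173, 173, 161, 110]
60 304 340 [88, 164, 177, 178, 179, 177, 177, 176, 175, 174, 175, 155, 85]
80 304 340 [83, 165, 179, 180, 179, 179, 179, 178, 177, 176, 175, 150, 72]
100 305 339 [113, 172, 181, 180, 179, 180, 181, 177, 177, 177, 175, 126]
120 305 339 [85, 172, 182, 181, 179, 181, 178, 178, 178, 179, 169, 121]
140 305 338 [109, 173, 184, 183, 180, 182, 181, 179, 179, 177, 163, 100]
160 306 338 [129, 177, 183, 182, 181, 181, 181, 180, 178, 176, 140]
180 306 337 [117, 178, 185, 182, 181, 180, 179, 181, 177, 176, 130]
200 306 337 [127, 174, 183, 182, 181, 178, 180, 182, 177, 175, 124]
```

>>> jog_arm:
  motion:
    - [0,0,0,8,0,0,0]
    - [0,0,0,16,0,0,0]
    - [0,0,0,20,0,0,0]
    - [0,0,0,23,0,0,0]
    - [0,0,0,26,0,0,0]
    - [0,0,0,28,0,0,0]

```text
t: 28.15
eef_pos: [0.5511, 0.0811, 0.0939]
tool_rot: [0.0, 0.7, 0.714, -0.0]
contact_force: [-0.4, -4.0, 0.5]
gripper_width: 0.001
grasp_force: 1.6
```

>>> jog_arm:
  motion:
    - [0,0,0,1,0,0,0]
    - [0,0,0,2,0,0,0]
    - [0,0,0,3,0,0,0]
    - [0,0,0,3,0,0,0]

```text
t: 28.65
eef_pos: [0.5512, 0.081, 0.0939]
tool_rot: [0.001, 0.701, 0.713, -0.001]
contact_force: [1.0, -9.3, 0.1]
gripper_width: 0.001
grasp_force: 4.3
```

>>> jog_arm:
  motion:
    - [0,0,0,1,0,0,0]
    - [0,0,0,2,0,0,0]
    - [0,0,0,3,0,0,0]
    - [0,0,0,3,0,0,0]

```text
t: 29.15
eef_pos: [0.5513, 0.0809, 0.094]
tool_rot: [0.002, 0.702, 0.712, -0.002]
contact_force: [1.1, -15.0, 0.8]
gripper_width: -0.0
grasp_force: 7.6
```

>>> jog_arm:
  motion:
    - [0,0,0,-10,0,0,0]
    - [0,0,0,-30,0,0,0]
    - [0,0,0,-60,0,0,0]
    - [0,0,0,-80,0,-30,0]
    - [0,0,0,-80,0,-80,0]
    - [0,0,0,-80,0,-120,0]
    - [0,0,0,-80,0,-120,0]

```text
t: 30.02
eef_pos: [0.5546, 0.0068, 0.2171]
tool_rot: [0.001, 0.7, 0.714, 0.003]
contact_force: [0.6, 0.1, -0.4]
gripper_width: -0.003
grasp_force: 0.0
```

```bash
python3 line.py; 
```

```text
{'t': 30.025, 'q': [-0.6536, 0.287, 0.6531, 1.8579, -0.2013, 1.0559, 0.0971], 'eef_pos': [0.5546, 0.0068, 0.2171], 'tool_rot': [0.0015, 0.7005, 0.7136, 0.0029], 'contact_force': [0.5938, 0.0924, -0.3838], 'gripper_width': -0.003, 'grasp_force': 0.0}
g 261 x=0.5288 at y=.12, slope -0.0150 y 0.0835 0.1657 width p5-95 [-0.006   0.0071]
y 135 x=0.6059 at y=.12, slope 0.0161 y 0.1321 0.1817 width p5-95 [-0.0068  0.0071]
b 167 x=0.4868 at y=.12, slope -0.0034 y 0.1206 0.1789 width p5-95 [-0.0072  0.0067]
g 269 x=0.5072 at y=.12, slope -0.0184 y 0.0512 0.1251 width p5-95 [-0.005   0.0051]
y 148 x=0.6062 at y=.12, slope -0.0203 y 0.1331 0.1863 width p5-95 [-0.0064  0.0064]
b 182 x=0.4867 at y=.12, slope -0.0149 y 0.122 0.1795 width p5-95 [-0.0061  0.0062]
```

View pics/t_ins.png

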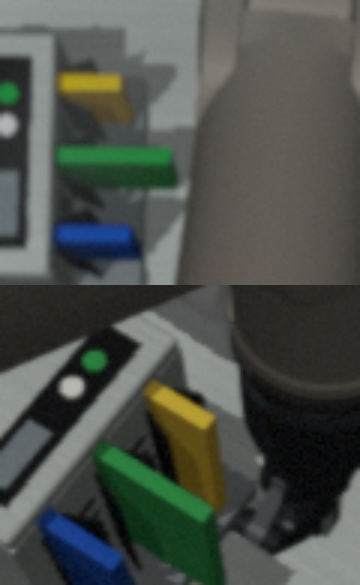

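The final picture shows the green board upright in the middle slot, its near end at about (175,165) in the top crop. The yellow and blue boards on either side haven't moved, and the gripper is clear. The push check held at 15 N with no movement.

```bash
python3 -c "
from station import bot
print(bot.hand_in())"
```

```text
the job is handed in; nothing more can be done
None
```

The green board is in the dryer's middle slot against the stop, about 134 mm behind the face; it didn't move under a 15 N push, the yellow and blue boards measured unmoved, the red and white ones weren't re-checked after the lift, and the job is handed in at about 30 s (my first grip closed above the board at about 6 N, and the second held).

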